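# Snap the spares box shut all round

## Task

The orange lid of the spares box is on but its rim stands open on all four sides: press each side's rim section down with the fingertips, one after another round the lid, until every one clicks shut level with the corners, then take the hand away. Only press: do not pick up or tip the box, leave it standing where it is, and leave the tools and parts around it where they lie.

Things in the scene. Friction and masses are not known exactly. Their poses are not given: they have to be found in the camera images.
- spares_box: Loose closed box, 130 mm (its x) x 170 mm (its y) x 50 mm high, about 1 kg, standing on the bench: grey tub, orange press-on lid with a clear window sunk 6 mm below the rim top. Origin at the centre of its underside, z up, +x pointing roughly away from the robot (the box may be turned up to 0.6 rad). The lid's four corners (28 x 28 mm, top at 50 mm) are fixed and seated; between them each side of the lid has one springy rim section with three black thumb ribs.
- rim_back (a joint): Lift angle in rad of the rim section on the box's side towards its own +x (long side, 112 mm long, 28 mm wide, 4 mm thick). It is hinged along its inner edge, which stays 50 mm above the bench. 0 = snapped shut, top level with the lid's corners (50 mm above the bench); about 0.24 = standing open, outer edge some 7 mm too high. Pressing down on its outer part takes about 8 N at the press point; past half way it snaps shut by itself and stays; pressed less, it springs back up.
- rim_left (a joint): Lift angle in rad of the rim section on the box's side towards its own +y (short side, 72 mm long, 28 mm wide, 4 mm thick). It is hinged along its inner edge, which stays 50 mm above the bench. 0 = snapped shut, top level with the lid's corners (50 mm above the bench); about 0.24 = standing open, outer edge some 7 mm too high. Pressing down on its outer part takes about 8 N at the press point; past half way it snaps shut by itself and stays; pressed less, it springs back up.
- rim_front (a joint): Lift angle in rad of the rim section on the box's side towards its own -x (long side, 112 mm long, 28 mm wide, 4 mm thick). It is hinged along its inner edge, which stays 50 mm above the bench. 0 = snapped shut, top level with the lid's corners (50 mm above the bench); about 0.24 = standing open, outer edge some 7 mm too high. Pressing down on its outer part takes about 8 N at the press point; past half way it snaps shut by itself and stays; pressed less, it springs back up.
- rim_right (a joint): Lift angle in rad of the rim section on the box's side towards its own -y (short side, 72 mm long, 28 mm wide, 4 mm thick). It is hinged along its inner edge, which stays 50 mm above the bench. 0 = snapped shut, top level with the lid's corners (50 mm above the bench); about 0.24 = standing open, outer edge some 7 mm too high. Pressing down on its outer part takes about 8 N at the press point; past half way it snaps shut by itself and stays; pressed less, it springs back up.
- rim_back_press (a point): The place to press on section rim_back: on its top face, middle of its length, 20 mm out from its hinge and 8 mm in from the outer edge of the lid; it moves with the section (about 55 mm above the bench when open, 50 mm when shut).
- rim_left_press (a point): The place to press on section rim_left: on its top face, middle of its length, 20 mm out from its hinge and 8 mm in from the outer edge of the lid; it moves with the section (about 55 mm above the bench when open, 50 mm when shut).
- rim_front_press (a point): The place to press on section rim_front: on its top face, middle of its length, 20 mm out from its hinge and 8 mm in from the outer edge of the lid; it moves with the section (about 55 mm above the bench when open, 50 mm when shut).
- rim_right_press (a point): The place to press on section rim_right: on its top face, middle of its length, 20 mm out from its hinge and 8 mm in from the outer edge of the lid; it moves with the section (about 55 mm above the bench when open, 50 mm when shut).
- screwdriver_b: Bystander: blue-handled screwdriver, 122 mm long, 17 mm thick, lying just beyond the box. Origin at the centre of its underside.
- brass_bar: Bystander: milled brass channel 12 x 49 x 7 mm, lying just on the robot's side of the box. Origin at the centre of its underside.
- paint_pot_2: Bystander: green paint pot, 26 mm across, 30 mm high, standing just right of the box. Origin at the centre of its underside.
- battery_1: Bystander: blue and white round battery, 15 mm thick, 50 mm long, lying at the back. Origin at the centre of its underside.
- wagon_green_a: Bystander: green model railway wagon, 14 x 83 x 30 mm, standing at the back left. Origin at the centre of its underside.
- side_cutters: Bystander: blue-handled side cutters, 115 mm long, 10 mm high, lying at the front left. Origin at the centre of its underside.

How it is judged:
By the outcome, as a careful person would: the job done as asked, in the order asked, and still so for the second after the job is handed in, with the robot touching nothing.
It also fails if it takes over 45 s, if anything falls off the work surface, if the arm or the gripper's body presses on something with over 40 N, if the wrist force passes 120 N, or if a joint passes its speed limit or range.

## Robot

A 6-joint arm with a two-finger parallel gripper is mounted at the origin on a cart in front of the work surface, level with it; the furniture and walls round the work are solid. World frame = base frame: x ahead of the robot, y to its left, z up, the work surface at z = 0. Lengths are in m, angles in rad, forces in N, time in s.
With the tool pointing down it reaches from about 0.4 to 0.925 m from the base axis. Payload 3.4 kg.
Tool frame: the origin (TCP) lies on the centre line of the jaws, within the pads' length; the fingertips stand 14 mm ahead of it and the grasp point (between the pads) lies 5 mm behind it; z points along the fingers, y is the line along which they close (so a half turn about z gives the same grasp; the last joint's range is limited). The gripper opens to 85 mm and grips with 20 to 120 N. Pads are 22 mm wide; open, the fingers measure 114 mm over their backs; the gripper's body (76 mm by 85 mm) begins 54 mm behind the grasp point. The pads swing forward as they close: fully open they stand 13 mm farther back than shut.
Start: joints at [-1.351, 0.307, 1.506, -0, 1.328, -0.073], TCP at [0.166, -0.551, 0.245] pointing down, gripper open.
Joint ranges: [-3.12, 3.12], [-1.05, 2.28], [0.14, 2.33], [-1.42, 4.57], [0.1, 2.73], [-2.68, 2.68]. Speed limits (rad/s): [2.57, 2.57, 3.14, 3.14, 3.14, 3.14].

## Interface

Orientations are given as a unit quaternion [w, x, y, z].
In Python, from bench import r gives the robot as it stands.
- The arm moves only by the tool jog_arm, never from a script. Its argument "motion" is a list of rows, each an object with "fingers": the finger opening in m, from 0 to 0.0854; "linear": the shift along the tool's x, y, z in m, a list of three; "turn": the turn, a rotation vector about the tool's x, y, z in rad, a list of three. A call has 1 to 5 rows; each row shifts and turns the commanded pose from where the row before left it, along the tool's axes as they then stand; what a row does not reach is not made up. A row lasts 1/8 s, in which the tool goes at most 62.5 mm and 10.7 degrees, less where a joint would pass 70% of its speed; a pose out of reach is approached as far as the arm can. A call is refused whole if a number of a shift passes 0.0625 or a number of a turn 0.188, either way. A call with a gripper value outside its range is refused whole. The fingers move at their own pace and stop on an object; "grip_force" is the grip in N (left out, the last holds). Time passes only in rows, so rows that do not move let the fingers close. It gives the time, the measured TCP pose, the force, the opening and the grip force at its end, in the units of the state.
- r.get_state(): the state, without advancing time (a new reading comes with each control period).
- r.read_camera(name): name is "scene" or "top" or "wrist"; returns the picture (420x560x3 uint8, blue, green, red); there is no depth.
- r.camera_model(name): a dict with "vertical_fov" (degrees; the focal length in pixels is half the picture's height over the tangent of half this angle, whatever the lens; pixels are square), "cx", "cy" (the principal point, pixels), "dist" ([k1, k2, p1, p2, k3] as OpenCV has them; the pictures are not rectified), "position" and "attitude" of the camera in the world. Camera axes: x right, y up, looking along -z (the intrinsics and any distortion apply to the point x, -y, -z); pixel columns grow to the right and rows downward; lengths in m; the calibration is good to about 2 mm. A picture is of the moment at which its call begins: read the wrist's pose just before it. camera_model takes no time and is no camera call; for the wrist camera it gives the pose at the moment of the call.
- r.job_done(): hands the job in; it is judged then, once.
The state is a dict: "time": time; "qpos": joint angles; "qd": joint speeds; "effort": joint torques, N m; "position": TCP position; "orientation": TCP orientation; "force": force on the tool from outside, world axes, zero at the start; "torque": the same for the moment, N m; "finger_gap": finger opening in m; "grip_force": force on a finger pad.
Only numpy, scipy, OpenCV 4.12 (cv2) and the standard library are available. Lean on these libraries where they do the work, as an engineer would, in place of code of your own. Each camera call takes 0.05 s, during which the arm holds its last target. There are 200 camera calls.

## Working session

There is one attempt and no reset: what is moved stays moved. The work goes in short steps, Python scripts to look and compute and a tool call to move; the robot and the scene stay as the last step left them, time stands still between calls to the robot, and variables do not carry over. Pictures are saved under pics/ and viewed, at most 10 in all, crops included, and the job is handed in when it is done.

Besides the shell and the picture viewer there is one more tool, called after "Request:" as name([rows], argument=value, ...), one row to a line, values as JSON. jog_arm: Moves the arm, as the interface text tells. Its arguments: {"type":"object","properties":{"motion":{"type":"array","items":{"type":"object","properties":{"fingers":{"type":"number"},"linear":{"type":"array","items":{"type":"number"}},"turn":{"type":"array","items":{"type":"number"}}}}},"grip_force":{"type":"number"}},"required":["motion"]}

```bash
mkdir -p pics
python3 - <<'E'
from bench import r
import cv2
s=r.get_state();print(s)
for n in("top","scene"):
    cv2.imwrite(f"pics/{n}0.png",r.read_camera(n));print(n,r.camera_model(n))
E
```

```text
{'time': 0.0, 'qpos': array([-1.35151089e+00,  3.07574941e-01,  1.50768613e+00, -4.29919870e-06,
        1.32839194e+00, -7.35283893e-02]), 'qd': array([ 0.00083987, -0.00047116, -0.00024905, -0.00114424,  0.00076438,
        0.00103247]), 'effort': array([-1.54682211e-04, -4.57554638e+01, -2.51920688e+01, -5.54457820e-04,
        1.33089290e-02, -5.45330965e-05]), 'position': array([ 0.1657847 , -0.54987793,  0.24437509]), 'orientation': array([-1.02729291e-03,  9.89301038e-01,  1.45884868e-01, -7.70921915e-05]), 'force': array([0.21468714, 0.03526967, 0.17048945]), 'torque': array([ 0.05017191, -0.08407208,  0.00082644]), 'grip_force': 0.0, 'finger_gap': 0.08521022553289814}
top {'vertical_fov': 54.152041751029714, 'cx': 277.12592514539705, 'cy': 214.09653037331148, 'dist': array([-0.03525126,  0.        ,  0.        ,  0.        ,  0.        ]), 'position': array([ 0.46689995, -0.10827928,  0.96964029]), 'attitude': array([ 0.71155411,  0.02474757, -0.02637244, -0.70169994])}
scene {'vertical_fov': 48.7788962244215, 'cx': 276.3759945905969, 'cy': 207.05772775075621, 'dist': array([-0.11696898,  0.        ,  0.        ,  0.        ,  0.        ]), 'position': array([-0.06657923, -0.49397073,  0.49005619]), 'attitude': array([ 0.76555945,  0.42135715, -0.24278404, -0.42122771])}
```

View pics/top0.png

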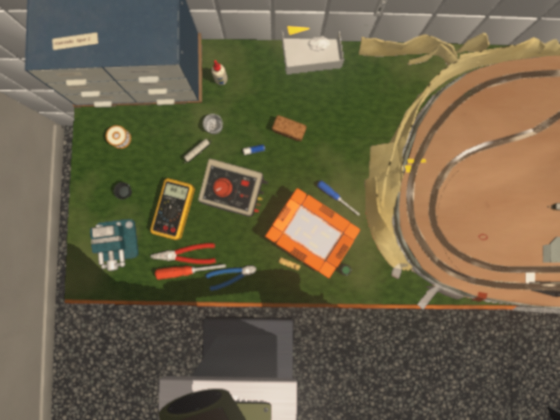

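View pics/scene0.png

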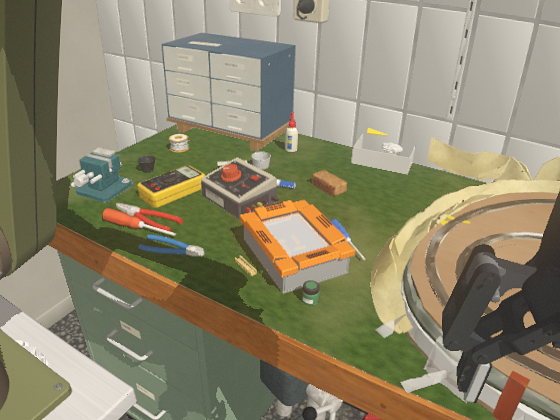

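```bash
cat > h.py <<'E'
from bench import r
import cv2,numpy as np
from scipy.spatial.transform import Rotation as R
def Rq(q): return R.from_quat(np.roll(q,-1))
def cam(n):
    m=r.camera_model(n); return m,r.read_camera(n)
def K(m):
    f=210/np.tan(np.radians(m['vertical_fov']/2)); return np.array([[f,0,m['cx']],[0,f,m['cy']],[0,0,1]])
def cast(m,px,z):
    u=cv2.undistortPoints(np.float64(px).reshape(-1,1,2),K(m),m['dist'])[:,0]
    d=Rq(m['attitude']).apply(np.c_[u[:,0],-u[:,1],-np.ones(len(u))])
    return m['position']+d*((z-m['position'][2])/d[:,2])[:,None]
def box(n,roi,z=.05):
    m,im=cam(n); h=cv2.cvtColor(im,cv2.COLOR_BGR2HSV)
    k=cv2.inRange(h,(4,150,120),(20,255,255)); x0,y0,x1,y1=roi
    M=np.zeros_like(k);M[y0:y1,x0:x1]=k[y0:y1,x0:x1]
    M=cv2.morphologyEx(M,cv2.MORPH_CLOSE,np.ones((3,3)))
    cs,hi=cv2.findContours(M,cv2.RETR_CCOMP,cv2.CHAIN_APPROX_NONE)
    cs=sorted(cs,key=cv2.contourArea,reverse=True)[:2]
    for c in cs:
        p=cast(m,c[:,0],z)[:,:2]
        (c0,sz,a)=cv2.minAreaRect((p*1000).astype(np.float32))
        print(n,'rect mm',np.round(c0,1),np.round(sz,1),round(a,2),'corners',np.round(cv2.boxPoints((c0,sz,a))).tolist())
    return im
E
python3 - <<'E'
from h import *
box("top",(255,175,370,285)); box("scene",(230,185,360,280))
E
```

```text
top rect mm [ 493.7 -191. ] [175.2 135.2] 57.15 corners [[389.0, -228.0], [503.0, -301.0], [598.0, -154.0], [484.0, -81.0]]
top rect mm [ 493.7 -189.6] [119.1  81.3] 57.61 corners [[427.0, -218.0], [496.0, -262.0], [560.0, -161.0], [491.0, -118.0]]
scene rect mm [ 492.2 -189.1] [195.9 140.3] 57.01 corners [[380.0, -233.0], [498.0, -309.0], [604.0, -145.0], [487.0, -69.0]]
scene rect mm [ 490.2 -191.9] [121.3  79.5] 57.26 corners [[424.0, -221.0], [491.0, -264.0], [556.0, -162.0], [490.0, -119.0]]
```

Request:
jog_arm([
  {"fingers":0,"linear":[0,0,0],"turn":[0,0,-0.1768]},
  {"fingers":0,"linear":[0,0,0],"turn":[0,0,-0.1768]},
  {"fingers":0,"linear":[0,0,0],"turn":[0,0,-0.1768]},
  {"fingers":0,"linear":[0,0,0],"turn":[0,0,-0.1768]},
  {"fingers":0,"linear":[0,0,0],"turn":[0,0,0]},
], grip_force=20)

```text
time: 0.82
position: [0.1659, -0.5504, 0.2451]
orientation: [-0.0, 0.878, 0.479, 0.0]
force: [0.3, -0.7, -0.8]
finger_gap: 0.0002
grip_force: 0.0
```

```bash
cat >> h.py <<'E'
C=np.array([.493,-.1905]);YAW=np.radians(-32.7)
ex=np.array([np.cos(YAW),np.sin(YAW)]);ey=np.array([-ex[1],ex[0]])
def st():
    s=r.get_state();q=Rq(s['orientation']);p=s['position']
    print('t',s['time'],'p',p.round(4),'gap',round(s['finger_gap'],4),'F',s['force'].round(1),'tool y deg',np.degrees(np.arctan2(*q.apply([0,1,0])[[1,0]])).round(2),'tilt',q.apply([0,0,1]).round(4))
    for n,o in dict(back=.057*ex,left=.077*ey,front=-.057*ex,right=-.077*ey).items():
        print(n,q.inv().apply(np.r_[C+o,.1]-p).round(4),'(to TCP z .1)')
E
python3 -c "from h import *;st()"
```

```text
t 0.825 p [ 0.1659 -0.5504  0.2451] gap 0.0002 F [ 0.3 -0.7 -0.8] tool y deg -32.81 tilt [-1.e-04  5.e-04 -1.e+00]
back [0.4798 0.1369 0.1452] (to TCP z .1)
left [0.5567 0.0798 0.1452] (to TCP z .1)
front [0.4795 0.0229 0.1452] (to TCP z .1)
right [0.4027 0.0801 0.1452] (to TCP z .1)
```

Request:
jog_arm([
  {"fingers":0,"linear":[0.048,0.0137,0]},
  {"fingers":0,"linear":[0.048,0.0137,0]},
  {"fingers":0,"linear":[0.048,0.0137,0]},
  {"fingers":0,"linear":[0.048,0.0137,0]},
  {"fingers":0,"linear":[0.048,0.0137,0]},
])

```text
invalid input at $.motion[0]: expected keys fingers, linear, turn
```

Request:
jog_arm([
  {"fingers":0,"linear":[0.048,0.0137,0]},
  {"fingers":0,"linear":[0.048,0.0137,0]},
  {"fingers":0,"linear":[0.048,0.0137,0]},
  {"fingers":0,"linear":[0.048,0.0137,0]},
  {"fingers":0,"linear":[0.048,0.0137,0]},
])

```text
invalid input at $.motion[0]: expected keys fingers, linear, turn
```

Request:
jog_arm([
  {"fingers":0,"linear":[0,0,0.05]},
  {"fingers":0,"linear":[0,0,0.05]},
  {"fingers":0,"linear":[0,0,0.04]},
  {"fingers":0,"linear":[0,0,0]},
])

```text
invalid input at $.motion[0]: expected keys fingers, linear, turn
```

```bash
python3 -c "
from h import *
st();cv2.imwrite('pics/s1.png',cv2.resize(cam('scene')[1][130:330,180:430],None,fx=3,fy=3))"
```

```text
t 0.825 p [ 0.1659 -0.5504  0.2451] gap 0.0002 F [ 0.3 -0.7 -0.8] tool y deg -32.81 tilt [-1.e-04  5.e-04 -1.e+00]
back [0.4798 0.1369 0.1452] (to TCP z .1)
left [0.5567 0.0798 0.1452] (to TCP z .1)
front [0.4795 0.0229 0.1452] (to TCP z .1)
right [0.4027 0.0801 0.1452] (to TCP z .1)
```

View pics/s1.png

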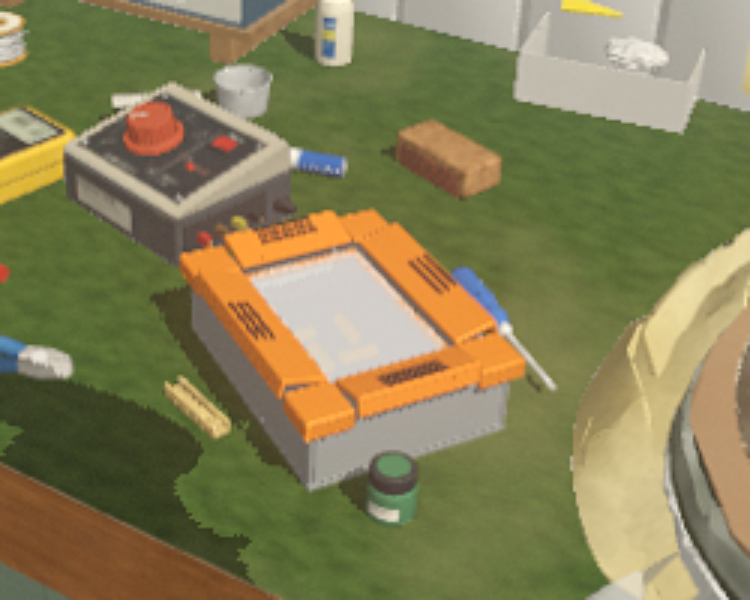

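The crop shows the lid with all four sections raised. The lid centre is at crop (350,320), the pot at (393,490), the brass bar at (198,405) and the screwdriver at (500,320). The moves were refused because the "turn" key was missing, so I'm sending them again with it.

Request:
jog_arm([
  {"fingers":0,"linear":[0.048,0.0137,0],"turn":[0,0,0]},
  {"fingers":0,"linear":[0.048,0.0137,0],"turn":[0,0,0]},
  {"fingers":0,"linear":[0.048,0.0137,0],"turn":[0,0,0]},
  {"fingers":0,"linear":[0.048,0.0137,0],"turn":[0,0,0]},
  {"fingers":0,"linear":[0.048,0.0137,0],"turn":[0,0,0]},
])

```text
time: 1.5
position: [0.3543, -0.3845, 0.2454]
orientation: [0.0, 0.878, 0.478, 0.0]
force: [0.8, -0.8, -0.3]
finger_gap: -0.0002
grip_force: 0.0
```

Request:
jog_arm([
  {"fingers":0,"linear":[0.048,0.0137,0],"turn":[0,0,0]},
  {"fingers":0,"linear":[0.048,0.0137,0],"turn":[0,0,0]},
  {"fingers":0,"linear":[0.048,0.0137,0],"turn":[0,0,0]},
  {"fingers":0,"linear":[0.048,0.0137,0],"turn":[0,0,0]},
  {"fingers":0,"linear":[0.048,0.0137,0],"turn":[0,0,0]},
])

```text
time: 2.12
position: [0.5417, -0.2195, 0.2454]
orientation: [0.0, 0.878, 0.478, 0.0]
force: [0.0, -0.9, -0.3]
finger_gap: -0.0004
grip_force: 0.0
```

Request:
jog_arm([
  {"fingers":0,"linear":[0,0,0.05],"turn":[0,0,0]},
  {"fingers":0,"linear":[0,0,0.05],"turn":[0,0,0]},
  {"fingers":0,"linear":[0,0,0.04],"turn":[0,0,0]},
  {"fingers":0,"linear":[0,0,0],"turn":[0,0,0]},
])

```text
time: 2.62
position: [0.538, -0.2192, 0.1021]
orientation: [-0.003, 0.878, 0.478, -0.002]
force: [-1.3, -0.2, 0.0]
finger_gap: -0.0001
grip_force: 0.0
```

```bash
python3 -c "
from h import *
st();cv2.imwrite('pics/s2.png',cv2.resize(cam('scene')[1][130:330,180:430],None,fx=3,fy=3))"
```

```text
t 2.625 p [ 0.538  -0.2192  0.1021] gap -0.0001 F [-1.3 -0.2  0. ] tool y deg -32.83 tilt [-0.0073  0.0036 -1.    ]
back [-0.0001  0.0037  0.0021] (to TCP z .1)
left [ 0.0768 -0.0535  0.0025] (to TCP z .1)
front [-0.0003 -0.1103  0.003 ] (to TCP z .1)
right [-0.0772 -0.0532  0.0026] (to TCP z .1)
```

View pics/s2.png

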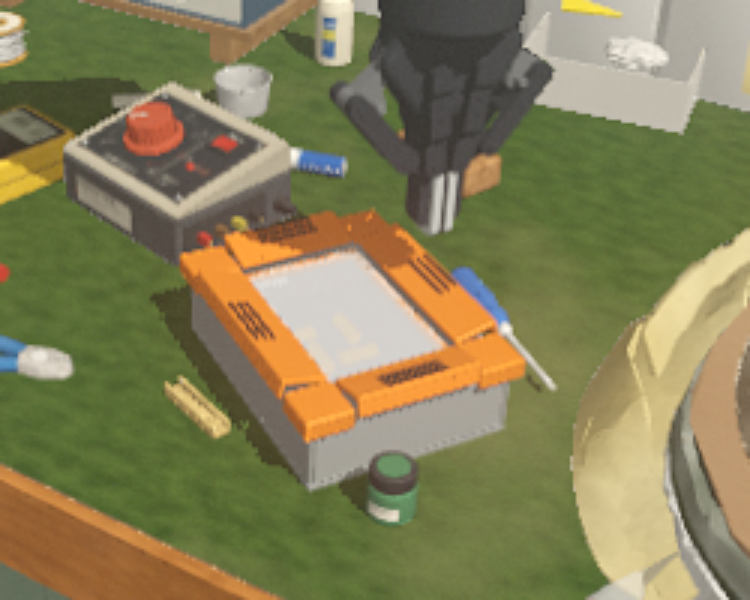

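The closed fingertips at crop (435,225) hang right above the back ribs at (435,270). I'm starting the descent.

Request:
jog_arm([
  {"fingers":0,"linear":[0,0,0.015],"turn":[0,0,0]},
  {"fingers":0,"linear":[0,0,0.014],"turn":[0,0,0]},
  {"fingers":0,"linear":[0,0,0],"turn":[0,0,0]},
  {"fingers":0,"linear":[0,0,0],"turn":[0,0,0]},
])

```text
time: 3.18
position: [0.5408, -0.2208, 0.0766]
orientation: [0.0, 0.878, 0.479, 0.0]
force: [-0.5, 0.2, 0.2]
finger_gap: -0.0
grip_force: 0.0
```

Request:
jog_arm([
  {"fingers":0,"linear":[0,0,0.003],"turn":[0,0,0]},
  {"fingers":0,"linear":[0,0,0.002],"turn":[0,0,0]},
  {"fingers":0,"linear":[0,0,0],"turn":[0,0,0]},
])

```text
time: 3.55
position: [0.5405, -0.2206, 0.0712]
orientation: [-0.0, 0.878, 0.479, -0.0]
force: [0.3, 0.6, 0.2]
finger_gap: -0.0001
grip_force: 0.0
```

Request:
jog_arm([
  {"fingers":0,"linear":[0,0,0.002],"turn":[0,0,0]},
  {"fingers":0,"linear":[0,0,0],"turn":[0,0,0]},
])

```text
time: 3.8
position: [0.5409, -0.2208, 0.0698]
orientation: [0.0, 0.878, 0.479, 0.0]
force: [-0.7, -0.3, 5.2]
finger_gap: -0.0001
grip_force: 2.6
```

Contact came at about z 0.070, as expected. I'll keep pressing towards 0.064.

Request:
jog_arm([
  {"fingers":0,"linear":[0,0,0.002],"turn":[0,0,0]},
  {"fingers":0,"linear":[0,0,0.001],"turn":[0,0,0]},
  {"fingers":0,"linear":[0,0,0],"turn":[0,0,0]},
])

```text
time: 4.18
position: [0.5402, -0.2204, 0.0659]
orientation: [-0.0, 0.878, 0.479, -0.0]
force: [-0.4, 0.2, -0.5]
finger_gap: 0.0001
grip_force: 0.0
```

Request:
jog_arm([
  {"fingers":0,"linear":[0,0,0.001],"turn":[0,0,0]},
  {"fingers":0,"linear":[0,0,0.001],"turn":[0,0,0]},
  {"fingers":0,"linear":[0,0,0],"turn":[0,0,0]},
])

```text
time: 4.55
position: [0.5405, -0.2206, 0.0642]
orientation: [-0.0, 0.878, 0.479, -0.0]
force: [-0.5, -0.1, 0.3]
finger_gap: 0.0
grip_force: 0.0
```

Request:
jog_arm([
  {"fingers":0,"linear":[0,0,0.001],"turn":[0,0,0]},
  {"fingers":0,"linear":[0,0,0],"turn":[0,0,0]},
])

```text
time: 4.8
position: [0.5406, -0.2207, 0.064]
orientation: [0.0, 0.878, 0.479, 0.0]
force: [-0.4, 0.7, 5.5]
finger_gap: 0.0001
grip_force: 2.5
```

Force fell away as it snapped, and contact with the seated top came at 0.064, so the back is shut. Next is the left section.

Request:
jog_arm([
  {"fingers":0,"linear":[0,0,-0.027],"turn":[0,0,0]},
  {"fingers":0,"linear":[0.0385,-0.0285,0],"turn":[0,0,0]},
  {"fingers":0,"linear":[0.0385,-0.0285,0],"turn":[0,0,0]},
  {"fingers":0,"linear":[0,0,0],"turn":[0,0,0]},
  {"fingers":0,"linear":[0,0,0.013],"turn":[0,0,0]},
])

```text
time: 5.42
position: [0.5356, -0.1255, 0.0779]
orientation: [0.001, 0.877, 0.48, 0.001]
force: [0.2, -0.2, -0.0]
finger_gap: -0.0005
grip_force: 0.0
```

```bash
python3 -c "
from h import *
st();print(1);box('top',(255,175,370,285))"
```

```text
t 5.425 p [ 0.5356 -0.1255  0.0779] gap -0.0005 F [ 0.2 -0.2 -0. ] tool y deg -32.64 tilt [ 0.0034 -0.0015 -1.    ]
back [-0.0778  0.0562 -0.0219] (to TCP z .1)
left [-0.0007 -0.0007 -0.0221] (to TCP z .1)
front [-0.0777 -0.0578 -0.0223] (to TCP z .1)
right [-0.1547 -0.0008 -0.0222] (to TCP z .1)
1
top rect mm [ 464.1 -236.8] [ 69.8 137. ] 61.05 corners [[387.0, -234.0], [507.0, -301.0], [541.0, -239.0], [421.0, -173.0]]
top rect mm [ 475.3 -133.1] [95.3 41.5] 57.17 corners [[432.0, -162.0], [467.0, -184.0], [519.0, -104.0], [484.0, -82.0]]
```

The box corners haven't moved. Pressing the left section.

Request:
jog_arm([
  {"fingers":0,"linear":[0,0,0.004],"turn":[0,0,0]},
  {"fingers":0,"linear":[0,0,0.002],"turn":[0,0,0]},
  {"fingers":0,"linear":[0,0,0.002],"turn":[0,0,0]},
  {"fingers":0,"linear":[0,0,0],"turn":[0,0,0]},
])

```text
time: 5.98
position: [0.5343, -0.1257, 0.0696]
orientation: [0.0, 0.878, 0.479, -0.0]
force: [-2.5, -1.6, 3.3]
finger_gap: -0.0002
grip_force: 2.2
```

Request:
jog_arm([
  {"fingers":0,"linear":[0,0,0.002],"turn":[0,0,0]},
  {"fingers":0,"linear":[0,0,0.001],"turn":[0,0,0]},
  {"fingers":0,"linear":[0,0,0.002],"turn":[0,0,0]},
  {"fingers":0,"linear":[0,0,0],"turn":[0,0,0]},
])

```text
time: 6.48
position: [0.5342, -0.125, 0.0641]
orientation: [-0.0, 0.878, 0.479, -0.0]
force: [0.2, -0.0, -0.6]
finger_gap: -0.0001
grip_force: 0.0
```

Request:
jog_arm([
  {"fingers":0,"linear":[0,0,0.001],"turn":[0,0,0]},
  {"fingers":0,"linear":[0,0,0],"turn":[0,0,0]},
])

```text
time: 6.72
position: [0.5342, -0.125, 0.0639]
orientation: [0.0, 0.878, 0.479, 0.0]
force: [-1.5, 0.7, 6.4]
finger_gap: 0.0
grip_force: 3.1
```

Left is shut, with the same signature. Next is the front section: tool −0.077 in x, −0.057 in y.

Request:
jog_arm([
  {"fingers":0,"linear":[0,0,-0.027],"turn":[0,0,0]},
  {"fingers":0,"linear":[-0.0385,-0.0285,0],"turn":[0,0,0]},
  {"fingers":0,"linear":[-0.0385,-0.0285,0],"turn":[0,0,0]},
  {"fingers":0,"linear":[0,0,0],"turn":[0,0,0]},
  {"fingers":0,"linear":[0,0,0.013],"turn":[0,0,0]},
])

```text
time: 7.35
position: [0.4464, -0.1599, 0.0779]
orientation: [0.002, 0.878, 0.479, 0.001]
force: [0.0, -0.5, -1.0]
finger_gap: -0.0002
grip_force: 0.0
```

Request:
jog_arm([
  {"fingers":0,"linear":[0,0,0.004],"turn":[0,0,0]},
  {"fingers":0,"linear":[0,0,0.002],"turn":[0,0,0]},
  {"fingers":0,"linear":[0,0,0.002],"turn":[0,0,0]},
  {"fingers":0,"linear":[0,0,0],"turn":[0,0,0]},
])

```text
time: 7.85
position: [0.4451, -0.1587, 0.0693]
orientation: [-0.0, 0.877, 0.48, 0.0]
force: [0.5, 2.4, 3.9]
finger_gap: 0.0004
grip_force: 1.9
```

Request:
jog_arm([
  {"fingers":0,"linear":[0,0,0.002],"turn":[0,0,0]},
  {"fingers":0,"linear":[0,0,0.001],"turn":[0,0,0]},
  {"fingers":0,"linear":[0,0,0.002],"turn":[0,0,0]},
  {"fingers":0,"linear":[0,0,0],"turn":[0,0,0]},
])

```text
time: 8.35
position: [0.4447, -0.1592, 0.0641]
orientation: [0.0, 0.878, 0.479, -0.0]
force: [-0.1, 0.0, 0.1]
finger_gap: 0.0
grip_force: 0.0
```

Request:
jog_arm([
  {"fingers":0,"linear":[0,0,0.001],"turn":[0,0,0]},
  {"fingers":0,"linear":[0,0,0],"turn":[0,0,0]},
])

```text
time: 8.6
position: [0.4448, -0.1592, 0.0639]
orientation: [0.0, 0.878, 0.479, 0.0]
force: [-0.9, 0.3, 6.9]
finger_gap: 0.0001
grip_force: 3.3
```

Front is shut. Next is the right section: −0.077 in x, +0.057 in y.

Request:
jog_arm([
  {"fingers":0,"linear":[0,0,-0.027],"turn":[0,0,0]},
  {"fingers":0,"linear":[-0.0385,0.0285,0],"turn":[0,0,0]},
  {"fingers":0,"linear":[-0.0385,0.0285,0],"turn":[0,0,0]},
  {"fingers":0,"linear":[0,0,0],"turn":[0,0,0]},
  {"fingers":0,"linear":[0,0,0.013],"turn":[0,0,0]},
])

```text
time: 9.22
position: [0.4511, -0.2548, 0.0773]
orientation: [0.0, 0.878, 0.479, 0.0]
force: [0.1, 0.5, 0.0]
finger_gap: 0.0001
grip_force: 0.0
```

Request:
jog_arm([
  {"fingers":0,"linear":[0,0,0.004],"turn":[0,0,0]},
  {"fingers":0,"linear":[0,0,0.002],"turn":[0,0,0]},
  {"fingers":0,"linear":[0,0,0.002],"turn":[0,0,0]},
  {"fingers":0,"linear":[0,0,0],"turn":[0,0,0]},
])

```text
time: 9.72
position: [0.4502, -0.2535, 0.0693]
orientation: [-0.001, 0.877, 0.48, -0.0]
force: [-2.0, 1.4, 3.5]
finger_gap: -0.0003
grip_force: 1.8
```

Request:
jog_arm([
  {"fingers":0,"linear":[0,0,0.002],"turn":[0,0,0]},
  {"fingers":0,"linear":[0,0,0.001],"turn":[0,0,0]},
  {"fingers":0,"linear":[0,0,0.002],"turn":[0,0,0]},
  {"fingers":0,"linear":[0,0,0],"turn":[0,0,0]},
])

```text
time: 10.22
position: [0.4513, -0.2548, 0.0641]
orientation: [0.0, 0.878, 0.479, 0.0]
force: [-0.6, 0.8, 0.5]
finger_gap: -0.0
grip_force: 0.0
```

Request:
jog_arm([
  {"fingers":0,"linear":[0,0,0.001],"turn":[0,0,0]},
  {"fingers":0,"linear":[0,0,0],"turn":[0,0,0]},
])

```text
time: 10.48
position: [0.4513, -0.2549, 0.0639]
orientation: [0.0, 0.878, 0.479, 0.0]
force: [-1.1, 0.1, 5.6]
finger_gap: -0.0002
grip_force: 2.8
```

All four gave the same signature. I'm taking the hand up and back the way it came.

Request:
jog_arm([
  {"fingers":0,"linear":[0,0,-0.03],"turn":[0,0,0]},
  {"fingers":0,"linear":[0,0,-0.06],"turn":[0,0,0]},
  {"fingers":0,"linear":[0,0,-0.06],"turn":[0,0,0]},
  {"fingers":0,"linear":[0,0,-0.03],"turn":[0,0,0]},
  {"fingers":0,"linear":[-0.045,-0.005,0],"turn":[0,0,0]},
])

```text
time: 11.1
position: [0.4254, -0.2902, 0.2469]
orientation: [0.004, 0.877, 0.481, 0.002]
force: [0.4, 0.4, -0.5]
finger_gap: 0.0003
grip_force: 0.0
```

Request:
jog_arm([
  {"fingers":0,"linear":[-0.05,-0.01,0],"turn":[0,0,0]},
  {"fingers":0,"linear":[-0.05,-0.01,0],"turn":[0,0,0]},
  {"fingers":0,"linear":[-0.05,-0.01,0],"turn":[0,0,0]},
  {"fingers":0,"linear":[-0.05,-0.01,0],"turn":[0,0,0]},
  {"fingers":0,"linear":[0,0,0],"turn":[0,0,0]},
])

```text
time: 11.72
position: [0.2784, -0.4391, 0.2432]
orientation: [0.0, 0.879, 0.477, -0.001]
force: [0.1, 0.5, 0.3]
finger_gap: -0.0004
grip_force: 0.0
```

```bash
python3 -c "
from h import *
st();cv2.imwrite('pics/s3.png',cv2.resize(cam('scene')[1][130:330,180:430],None,fx=3,fy=3));box('top',(255,175,370,285))"
```

```text
t 11.725 p [ 0.2784 -0.4391  0.2432] gap -0.0004 F [0.1 0.5 0.3] tool y deg -32.99 tilt [-6.0e-04 -1.2e-03 -1.0e+00]
back [0.3258 0.1016 0.1428] (to TCP z .1)
left [0.4025 0.0442 0.1427] (to TCP z .1)
front [ 0.3252 -0.0124  0.1428] (to TCP z .1)
right [0.2485 0.045  0.1429] (to TCP z .1)
top rect mm [ 493.6 -190.2] [174.  134.2] 57.31 corners [[390.0, -227.0], [503.0, -300.0], [597.0, -153.0], [484.0, -81.0]]
top rect mm [ 493.6 -189.3] [118.5  80.8] 57.68 corners [[428.0, -218.0], [496.0, -261.0], [559.0, -161.0], [491.0, -118.0]]
```

View pics/s3.png

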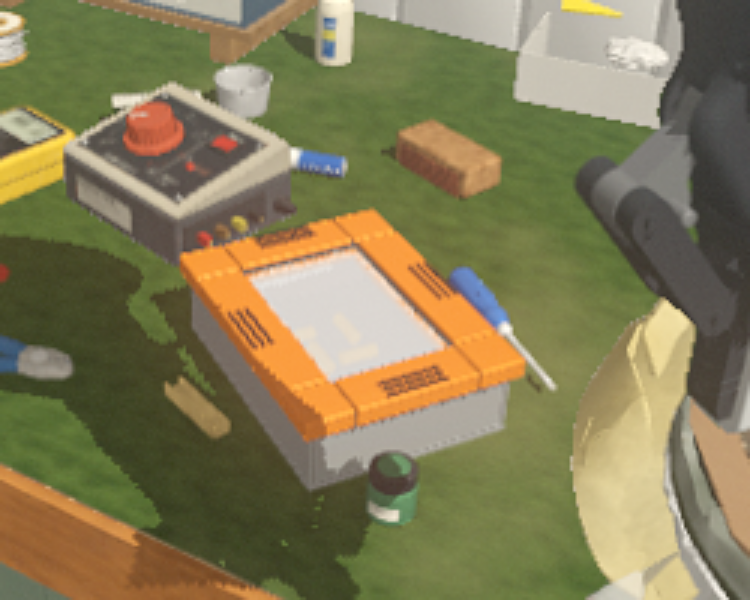

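All four sections are level with the corners. The box is in place with its centre at crop (350,320), the tools and parts are undisturbed, and the hand is clear.

```bash
python3 -c "
from bench import r
print(r.job_done())"
```

```text
the job is handed in; nothing more can be done
None
```

All four rim sections clicked shut in turn (back, left, front, right); the last picture shows them level with the corners, with the box and bystanders unmoved and the hand clear, and the job was handed in at about 12 s.

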